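# Clear the plier tester and zero its peak pointer

## Robot

A 7-joint arm with a two-finger parallel gripper is mounted at the origin on the work surface. World frame = base frame: x ahead of the robot, y to its left, z up, the work surface at z = 0. Lengths are in m, angles in rad, forces in N, time in s.
With the tool pointing down it reaches from about 0.425 to 0.875 m from the base axis. Payload 8.4 kg.
Tool frame: the origin (TCP) lies on the centre line of the jaws, within the pads' length; the fingertips stand 14 mm ahead of it and the grasp point (between the pads) lies 5 mm behind it; z points along the fingers, y is the line along which they close (so a half turn about z gives the same grasp; the last joint's range is limited). The gripper opens to 87 mm and grips with 3 to 60 N. Pads are 19 mm wide; open, the fingers measure 117 mm over their backs; the gripper's body (75 mm by 190 mm) begins 51 mm behind the grasp point.
Start: joints at [-1.224, 0.333, 0.04, 1.465, -0.013, 1.343, -0.059], TCP at [0.28, 0.586, 0.237] pointing down, gripper open.
Joint ranges: [-2.58, 2.58], [-0.38, 2.09], [-1.3, 1.39], [0.25, 2.4], [-1.5, 4.64], [0.08, 2.09], [-2.65, 2.65]. Speed limits (rad/s): [2.22, 2.22, 2.79, 2.79, 3.14, 3.14, 3.14].

## Interface

Orientations are given as a rotation vector (axis times angle).
In Python, from workcell import bot, ik, read_state, cams gives the robot as it stands. Calls block until the motion is done:
- bot.movep(position, orientation): joint-space move of the TCP to a pose.
- bot.move_linear(position, orientation=None, vel=0.15, guard=None): straight line of the TCP; orientation=None keeps the orientation; vel is the mean speed in m/s. With guard (N) it stops when the force on the tool has changed by that much, and returns True; else False.
- bot.set_joints(angles): joint-space move.
- bot.open_jaws() and bot.close_gripper(force=None): open the fingers fully, or close them until they stop; force is the grip in N (None keeps the last).
- bot.sleep(seconds).
- ik(position, orientation): joint angles nearest the present ones, or None.
- read_state(): the state.
- cams.grab_frame(name): name is "scene" or "top" or "wrist"; returns a dict with "frame" (400x640x3 uint8, red, green, blue), "fx", "fy", "cx", "cy" (pixels), "rvec" (rotation vector, rad) and "tvec" (3), from world to camera coordinates, as OpenCV has them. Camera axes: x right, y down, z forward; pixel columns grow to the right and rows downward; lengths in m; the calibration is good to about 2 mm. A picture is of the moment at which its call begins. There is no depth.
A pose or a line that the arm cannot do raises bot.IKError and nothing moves.
- bot.close_job(): hands the job in; it is judged then, once.
The state is a dict: "time_s": time; "qpos": joint angles; "qvel": joint speeds; "joint_efforts": joint torques, N m; "tcp_pos": TCP position; "ee_rot": TCP orientation; "wrist_force": force on the tool from outside, world axes, zero at the start; "wrist_torque": the same for the moment, N m; "width": opening from 0.0 (shut) to 1.0 (fully open); "finger_force": force on a finger pad.
Only numpy, scipy, OpenCV 4.12 (cv2) and the standard library are available. Lean on these libraries where they do the work, as an engineer would, in place of code of your own. Each camera call takes 0.05 s, during which the arm holds its last target. There are 200 camera calls.

## Task

Make the plier tester ready for its next test. First take the red-handled pliers out of the test bay and lay them flat in the blue tray without dropping them, then press both yellow guard covers down until they snap shut and stay shut, and last turn the black reset knob counter-clockwise until the red peak pointer is back at its zero stop. Leave the drill, tub, tin and brush alone.

Things in the scene. Friction and masses are not known exactly. Their poses are not given: they have to be found in the camera images.
- tester: Green bench plier tester (sizes in mm), fixed. Origin: underside of the test bay at its centre; x along the bay from near end to far end, y to the gauge, z up. Bay: open box 230 (x) by 150 (y) by 70 high, walls 10 thick. Gauge block: 160 (x) by 155 (y), y from 75 to 230, top at z = 50, white dial 140 across with its top at z = 54, centre x = 0, y = 155. Only knob and covers rise above z = 70.
- pliers: Rigid pliers, 0.2 kg, 16 thick, lying flat on the cradle bars (underside 32 above the bench) roughly along the tester's x. Origin: underside, at the pivot; z up; x to the jaw tips, 60 ahead; red handles end 103 behind. Grip the flat-sided pivot block, 34 long (x), 28 wide (y). Handles 60 wide over all. Centre of mass within 15 of the origin.
- bay_floor (a point): Centre of the bay's inner floor (210 by 130), 12 above the bench. Two steel cradle bars stand on it, 18 (x) by 64 (y), at tester x = -45 and x = +55, tops 32 above the bench; they carry the pliers.
- tray: Blue open tray, 240 (x) by 150 (y) by 32 high outside, walls and floor 5 thick, fixed to the bench. Origin: centre of the underside; the pliers fit along its x axis.
- cover_near_hinge (a point): On the hinge axis of the near guard cover (parallel to the tester's y), at the middle of its length: tester x = -105, y = 0, z = 70.
- cover_far_hinge (a point): The same for the far guard cover: tester x = +105, y = 0, z = 70.
- cover_near_pad (a point): Middle of the black press pad (26 by 70) on the near cover's outer face, 82 from the hinge axis. Each cover is a yellow-framed clear plate, 102 from hinge to free edge, 150 wide, 6 thick (6 outside the hinge plane). Open it stands up at its end of the bay, pad facing away from the bay; shut it lies on the rim over half of the bay, pad up, top at z = 76.
- cover_far_pad (a point): The same for the far cover, a mirror image hinged at the far end; the two free edges meet at mid-bay.
- cover_near (a joint): Near cover: 0 = shut on the rim, grows as it opens, to 1.75. A spring lifts it (2 to 3 N at the pad when nearly shut); it rests open at about 1.3 to 1.75. In the last 0.15 rad a bead snaps past a sprung catch (up to 10 N at the pad, so press on to the rim), and it then stays below 0.03. Let go before that, it springs open again.
- cover_far (a joint): The same for the far cover.
- knob_grip (a point): On the vertical axis of the reset knob, at mid-height of its grip bar, 80 above the bench. The black bar is 66 long, 20 wide and 30 tall (from 63 to 93 above the bench) on a hub of 48 diameter. The x axis lies along the bar; the red peak pointer and a white line point along -x.
- knob (a joint): Turn of knob and peak pointer: 0 = at the zero stop, pointer at the red mark on the robot's side of the dial (tester -x); grows clockwise seen from above, to 2.7. Turn counter-clockwise to the stop. Stiff (0.06 N m), stays where it is left.
- drill: Grey electric drill lying on its side, 200 (x) by 170 (y) by 62 high, loose; a bystander. Origin: underside, about the middle.
- tub: White plastic bowl, 104 across, 55 high, loose; a bystander. Origin: centre of the underside.
- tin: Tin with a blue label, 76 across, 90 high, loose; a bystander. Origin: centre of the underside.
- brush: Hand brush with a wooden handle, 190 long, lying along its x; loose; a bystander.
Not all that is in view belongs to the job. Of the things shaped like the pliers, the red one is meant.

How it is judged:
By the outcome, as a careful person would: the job done as asked, in the order asked, and still so for the second after the job is handed in, with the robot touching nothing.
It also fails if it takes over 72 s, if anything falls off the work surface, if the arm or the gripper's body presses on something with over 40 N, if the wrist force passes 120 N, or if a joint passes its speed limit or range.

## Working session

There is one attempt and no reset: what is moved stays moved. The work goes in short steps, each a Python script; the robot and the scene stay as the last script left them, time stands still between calls to the robot, and variables do not carry over. Pictures are saved under pics/ and viewed, at most 10 in all, crops included, and the job is handed in when it is done.

```bash
mkdir -p pics; ls; python3 - <<'E'
from workcell import bot, ik, read_state, cams
import cv2,numpy as np
s=read_state();print(s)
for n in ("scene","top"):
    f=cams.grab_frame(n);cv2.imwrite(f"pics/{n}0.png",cv2.cvtColor(f["frame"],cv2.COLOR_RGB2BGR))
    R=cv2.Rodrigues(f["rvec"])[0];print(n,f["fx"],f["fy"],f["cx"],f["cy"],-R.T@np.array(f["tvec"]),R)
E
```

```text
pics
{'time_s': 0.0, 'qpos': array([-1.22417702,  0.33388288,  0.03985748,  1.46630534, -0.01336572,
        1.34328062, -0.05850801]), 'qvel': array([-0.00191713,  0.00091883, -0.00051233, -0.00082217,  0.00137677,
       -0.00095504,  0.000262  ]), 'joint_efforts': array([ 4.96321736e-04, -6.56351709e+01,  1.33524545e+00, -4.03804207e+01,
       -5.97610418e-02,  4.46467940e-02,  1.72898922e-04]), 'tcp_pos': array([0.28010924, 0.58604251, 0.23566048]), 'ee_rot': array([-6.94460884e-01, -3.06364634e+00,  2.50618371e-03]), 'wrist_force': array([ 0.50664038, -0.4973459 , -0.01353306]), 'wrist_torque': array([-0.00096114, -0.01029288,  0.08176906]), 'finger_force': 0.0, 'width': 1.0009935976948892}
scene 366.5907249234517 366.5907249234517 318.36972038694813 199.2520508702229 [ 1.08043581 -0.11893856  0.77387322] [[ 0.19959751  0.97977242  0.01438173]
 [ 0.79459036 -0.15324903 -0.58748693]
 [-0.5733995   0.12868851 -0.80910585]]
top 368.8842992063167 368.8842992063167 320.6578903706601 198.87600927606962 [ 0.51460859 -0.01423332  0.98319356] [[-0.02799205 -0.99960124 -0.00371693]
 [-0.99597363  0.02820688 -0.08509347]
 [ 0.08516439  0.00132003 -0.99636604]]
```

View pics/top0.png

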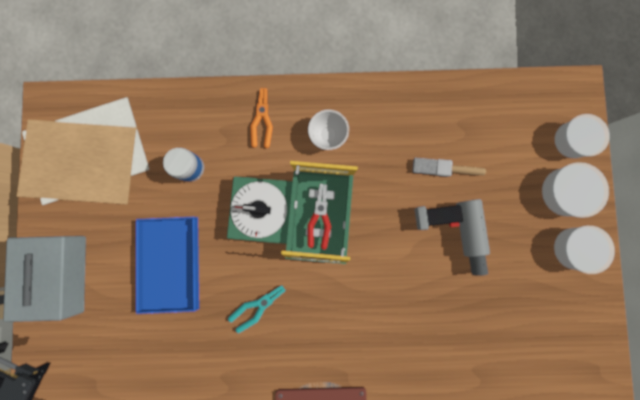

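View pics/scene0.png

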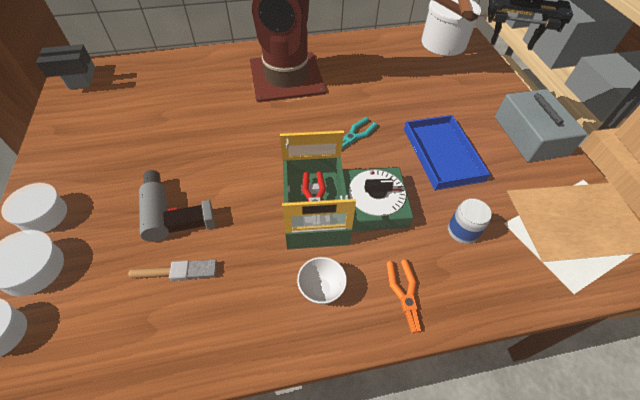

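```bash
cat > h.py <<'E'
from workcell import bot, ik, read_state, cams
import cv2,numpy as np
from scipy.spatial.transform import Rotation as Ro
def back(f,uv,z):
    R=cv2.Rodrigues(f["rvec"])[0];C=-R.T@np.array(f["tvec"])
    d=R.T@np.array([(uv[0]-f["cx"])/f["fx"],(uv[1]-f["cy"])/f["fy"],1]);return C+d*(z-C[2])/d[2]
def proj(f,P):
    R=cv2.Rodrigues(f["rvec"])[0];p=R@np.array(P).reshape(-1,3).T+np.array(f["tvec"]).reshape(3,1)
    return np.c_[f["fx"]*p[0]/p[2]+f["cx"],f["fy"]*p[1]/p[2]+f["cy"]]
def down(a): # tool z down, tool y axis (closing) at world yaw a
    y=np.array([np.cos(a),np.sin(a),0]);z=np.array([0,0,-1.]);x=np.cross(y,z)
    return Ro.from_matrix(np.c_[x,y,z]).as_rotvec()
def save(f,n,box=None,k=1):
    im=cv2.cvtColor(f["frame"],cv2.COLOR_RGB2BGR)
    if box: im=im[box[1]:box[3],box[0]:box[2]]
    cv2.imwrite("pics/"+n+".png",cv2.resize(im,None,fx=k,fy=k,interpolation=cv2.INTER_CUBIC))
E
python3 - <<'E'
from h import *
f=cams.grab_frame("top")
hsv=cv2.cvtColor(f["frame"],cv2.COLOR_RGB2HSV)
m=cv2.inRange(hsv,(105,120,60),(125,255,255));m[:,:125]=0;m[:205]=0;m[:,210:]=0
c=max(cv2.findContours(m,0,1)[0],key=cv2.contourArea);pts=np.array([back(f,p,0.032)[:2] for p in c[:,0]]).astype(np.float32)
print("tray",cv2.minAreaRect(pts))
for n,uv,z in [("knob",(259,209),.09),("piv",(320,209),.048),("bay",(320,213),.07)]: print(n,back(f,uv,z))
s=read_state();print(Ro.from_rotvec(s["ee_rot"]).as_matrix())
w=cams.grab_frame("wrist");R=cv2.Rodrigues(w["rvec"])[0];print(w["fx"],-R.T@np.array(w["tvec"])-s["tcp_pos"],R)
p=back(f,(320,213),.07)
for a in np.arange(0,3.2,.4):
    q=ik([p[0],p[1],.40],down(a)); print(a,None if q is None else q.round(2))
E
```

```text
tray ((0.4395001232624054, 0.38458022475242615), (0.23547767102718353, 0.15712198615074158), 0.8303237557411194)
knob [0.57054842 0.13716289 0.09      ]
piv [ 0.56880825 -0.01060292  0.048     ]
bay [ 0.55761825 -0.01041218  0.07      ]
[[-9.02267470e-01  4.31176498e-01 -4.89044395e-04]
 [ 4.31176769e-01  9.02266682e-01 -1.19476580e-03]
 [-7.39064722e-05 -1.28886290e-03 -9.99999167e-01]]
345.5413167680221 [-0.06445491  0.03116203  0.14733475] [[ 0.43147157  0.90212594 -0.00103456]
 [ 0.87167599 -0.41661188  0.25809979]
 [ 0.23240751 -0.11226452 -0.96611771]]
0.0 [-0.73  0.11  0.76  1.44 -0.08  1.62  0.02]
0.4 [-0.71  0.11  0.73  1.44 -0.08  1.62  0.41]
0.8 [-0.68  0.11  0.7   1.44 -0.07  1.62  0.81]
1.2000000000000002 [-0.66  0.11  0.67  1.43 -0.07  1.62  1.21]
1.6 [-0.66  0.11  0.67  1.43 -0.07  1.62  1.61]
2.0 [-0.64  0.11  0.65  1.43 -0.07  1.62  2.  ]
2.4000000000000004 [-0.62  0.11  0.63  1.43 -0.06  1.62  2.4 ]
2.8000000000000003 [ 0.84  0.25 -1.11  1.36  0.23  1.66  2.57]
```

```bash
python3 - <<'E'
from h import *
bot.movep([0.50,0.10,0.36],down(np.pi/2))
w=cams.grab_frame("wrist");save(w,"w1",(100,60,620,400),1.5);np.save("w1.npy",w,allow_pickle=True)
print(read_state()["qpos"].round(2),read_state()["time_s"])
E
```

```text
[-0.72 -0.01  0.44  1.61  0.    1.54  1.29] 2.225
```

View pics/w1.png

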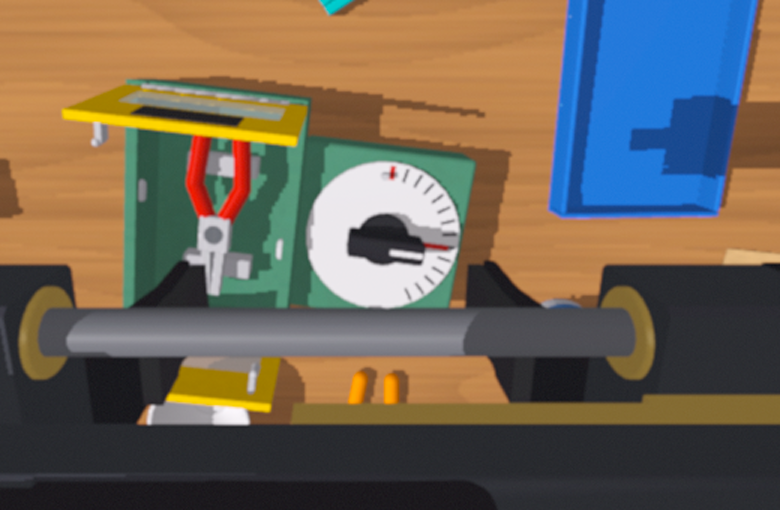

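```bash
python3 - <<'E'
import cv2
im=cv2.imread("pics/top0.png")[155:270,222:362]
cv2.imwrite("pics/t2.png",cv2.resize(im,None,fx=5,fy=5,interpolation=cv2.INTER_CUBIC))
E
python3 - <<'E'
from h import *
w=np.load("w1.npy",allow_pickle=True).item()
for n,uv,z in [("bayNR",(127,80),.07),("bayNL",(310,100),.07),("gN",(473,158),.05),("pivot",(213,235),.048),("jawtip",(214,293),.048),("knob",(385,246),.093),("zero",(392,172),.054),("trayNL1",(552,213),.032),("tray2",(718,215),.032),("tray far",(755,0),.032)]:
    print(n,back(w,(uv[0]/1.5+100,uv[1]/1.5+60),z).round(4))
hsv=cv2.cvtColor(w["frame"],cv2.COLOR_RGB2HSV)
m=cv2.inRange(hsv,(0,0,170),(180,60,255));m[:,:295]=0;m[:,420:]=0;m[:150]=0;m[262:]=0
c=max(cv2.findContours(m,0,1)[0],key=cv2.contourArea);h=cv2.convexHull(np.array([back(w,p,.054)[:2] for p in c[:,0]]).astype(np.float32))
print("dial",cv2.fitEllipse(h*1000))
E
```

```text
bayNR [ 0.4328 -0.0691  0.07  ]
bayNL [0.4486 0.0802 0.07  ]
gN [0.4997 0.2233 0.05  ]
pivot [ 0.5721 -0.0123  0.048 ]
jawtip [ 0.6301 -0.0148  0.048 ]
knob [0.5675 0.143  0.093 ]
zero [0.5116 0.1513 0.054 ]
trayNL1 [0.5549 0.3066 0.032 ]
tray2 [0.5567 0.4645 0.032 ]
tray far [0.3663 0.4598 0.032 ]
dial ((572.1812133789062, 144.04751586914062), (138.92433166503906, 141.69375610351562), 92.10763549804688)
```

View pics/t2.png

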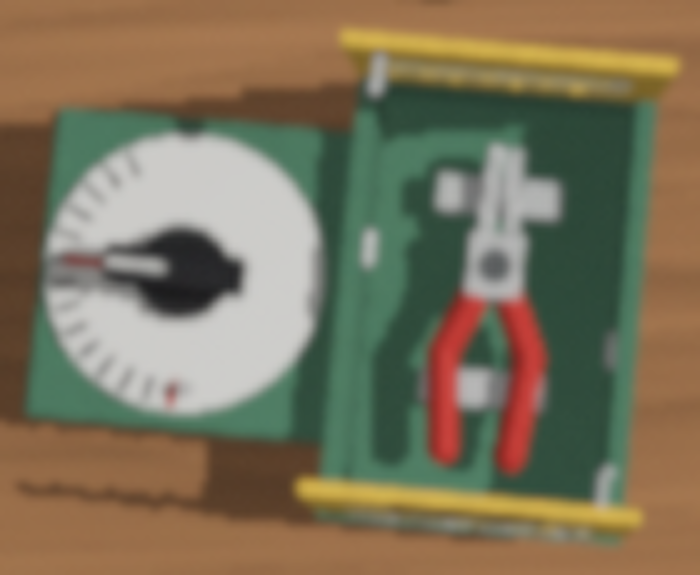

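```bash
cat >> h.py <<'E'
Y=np.radians(-6.0);T0=np.array([.556,-.0095,0]);RT=Ro.from_euler('z',Y)
def T(x,y,z): return T0+RT.apply(np.array([x,y,z])/1000)
E
python3 - <<'E'
from h import *
f=cams.grab_frame("top")
for th in (1.3,1.45,1.6,1.75):
    for s in (-1,1):
        # outer-face free edge corners
        P=[T(s*(105-102*np.cos(th)+6*np.sin(th)),y,70+102*np.sin(th)+6*np.cos(th)) for y in(-75,75)]
        Q=[T(s*(105-102*np.cos(th)),y,70+102*np.sin(th)) for y in(-75,75)]
        print(th,s,((proj(f,P+Q)-[222,155])*5).round().tolist())
g=lambda u,v,z:back(f,(u/5+222,v/5+155),z)
a=g(494,265,.048);b=g(505,143,.048);c=g(481,465,.048);print(a,b,c,[np.degrees(np.arctan2(*(p-q)[[1,0]])) for p,q in((b,a),(a,c))])
bot.movep(T(16,0,220),down(Y+np.pi/2))
bot.move_linear(T(16,0,150),vel=.2)
w=cams.grab_frame("wrist");save(w,"w3");np.save("w3.npy",w,allow_pickle=True)
print(proj(w,[T(x,y,70) for x,y in((-105,-65),(-105,65),(0,-65),(0,65),(0,75),(0,-75))]).round(),read_state()["tcp_pos"],read_state()["time_s"])
E
```

```text
1.3 -1 [[643.0, 487.0], [301.0, 460.0], [644.0, 473.0], [303.0, 447.0]]
1.3 1 [[669.0, 109.0], [333.0, 83.0], [668.0, 122.0], [333.0, 97.0]]
1.45 -1 [[641.0, 522.0], [298.0, 495.0], [642.0, 508.0], [299.0, 481.0]]
1.45 1 [[672.0, 74.0], [336.0, 49.0], [671.0, 88.0], [335.0, 63.0]]
1.6 -1 [[639.0, 557.0], [295.0, 531.0], [640.0, 543.0], [296.0, 517.0]]
1.6 1 [[674.0, 41.0], [339.0, 15.0], [674.0, 54.0], [338.0, 29.0]]
1.75 -1 [[636.0, 592.0], [293.0, 565.0], [637.0, 578.0], [293.0, 552.0]]
1.75 1 [[676.0, 8.0], [342.0, -17.0], [676.0, 21.0], [341.0, -4.0]]
[ 0.57129233 -0.01270418  0.048     ] [ 0.63350754 -0.02006819  0.048     ] [ 0.47072745 -0.00334082  0.048     ] [np.float64(-6.750322168144899), np.float64(-5.319339737533963)]
[[213.  23.]
 [429.  24.]
 [226. 193.]
 [417. 193.]
 [432. 193.]
 [211. 193.]] [ 0.57301241 -0.01040436  0.15205815] 3.6167
```

View pics/w3.png

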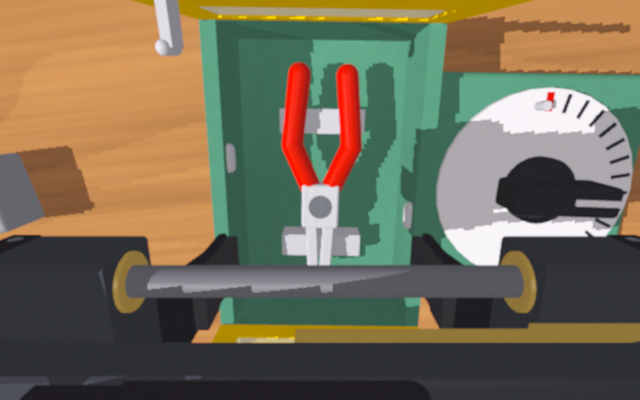

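```bash
python3 - <<'E'
from h import *
w=np.load("w3.npy",allow_pickle=True).item()
p=back(w,(320,206.5),.048);print(p,RT.inv().apply(p-T0)*1000)
q=RT.inv().apply(p-T0)*1000
x=q[0] if 8<q[0]<24 else 16
bot.move_linear(T(x,0,90),vel=.12)
hit=bot.move_linear(T(x,0,36),vel=.08,guard=8)
print("hit",hit,read_state()["tcp_pos"],read_state()["wrist_force"])
if not hit:
    bot.close_gripper(25);s=read_state();print(s["width"]*87,s["finger_force"],s["wrist_force"])
    bot.move_linear(T(x,0,70),vel=.06)
    s=read_state();print(s["width"]*87,s["finger_force"],s["tcp_pos"],s["wrist_force"],s["wrist_torque"],s["time_s"])
E
```

```text
[ 0.57141002 -0.01245576  0.048     ] [15.63456017 -1.32878114 48.        ]
hit False [ 0.57179932 -0.01127163  0.03620259] [ 0.74666356 -0.03253287 -0.13790191]
27.84219744817908 24.751666170777753 [ 0.02750355 -0.56955941 -0.30708408]
27.495929059910104 24.725294859381393 [ 0.57145389 -0.0110281   0.06996703] [-0.04092293  0.62512349 -2.76150211] [ 0.01363772 -0.00882183 -0.01431638] 6.8083
```

```bash
python3 - <<'E'
from h import *
x=15.6
print(bot.move_linear(T(x,0,36),vel=.06,guard=4),read_state()["tcp_pos"])
bot.open_jaws()
bot.move_linear(T(x,0,47.5),vel=.05)
bot.close_gripper(35);s=read_state();print(s["width"]*87,s["finger_force"],s["tcp_pos"],s["wrist_force"])
bot.move_linear(T(x,0,60),vel=.05)
s=read_state();print(s["width"]*87,s["finger_force"],s["tcp_pos"],s["wrist_force"],s["wrist_torque"],s["time_s"])
w=cams.grab_frame("wrist");save(w,"w4",(140,0,500,300),1.5)
E
```

```text
True [ 0.57073963 -0.01119469  0.03552026]
27.576911097201076 35.171807734295726 [ 0.57152825 -0.01108776  0.04751613] [ 0.85667843 -0.83859652  0.50377976]
27.739016044735973 35.172142926603556 [ 0.57177154 -0.01102848  0.06043038] [-0.01165901  0.29768083 -1.72439661] [-0.00173608 -0.00202152 -0.00712397] 10.325
```

View pics/w4.png

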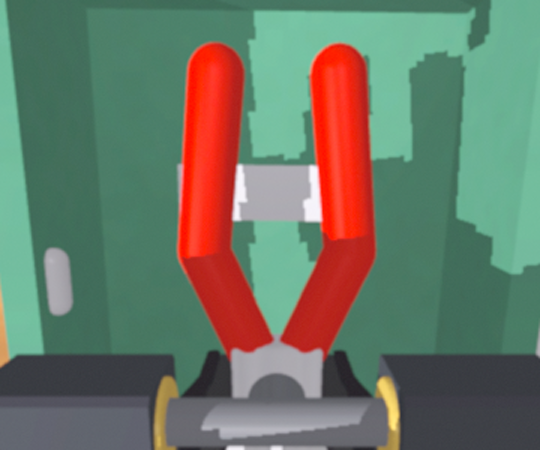

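```bash
python3 - <<'E'
from h import *
x=15.6
bot.move_linear(T(x+8,0,72),vel=.08)
bot.move_linear(T(x+8,0,245),vel=.2)
a=np.radians(.8)
p=np.array([.4385+.0215,.3853,0])
o=down(a+np.pi/2)
bot.move_linear(p+[0,0,.245],o,vel=.22)
bot.move_linear(p+[0,0,.06],vel=.15)
s=read_state();print(s["width"]*87,s["wrist_force"],s["time_s"])
hit=bot.move_linear(p+[0,0,.0185],vel=.04,guard=3)
s=read_state();print(hit,s["tcp_pos"],s["wrist_force"],s["time_s"])
w=cams.grab_frame("wrist");save(w,"w5")
E
```

```text
27.46790129519916 [ 0.71980903 -0.48681138 -1.36717399] 15.1417
True [0.45974668 0.38502125 0.02049208] [-0.76954569 -0.7775409   4.96778496] 16.05
```

View pics/w5.png

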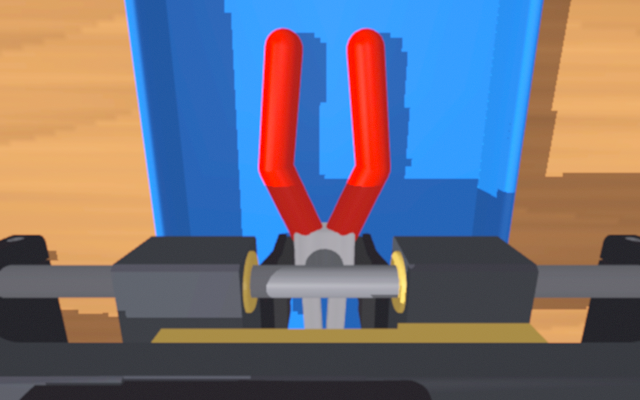

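```bash
cat > cover.py <<'E'
from h import *
def cover(s,th0):
    o=down(Y+np.pi/2)
    def pose(th):
        r=82+9.5*(1-np.sin(th)); cx=-105+r*np.cos(th)-6*np.sin(th)-9.5; zt=70+r*np.sin(th)+6*np.cos(th)
        return T(-s*cx,0,zt+14)
    p=pose(th0)+RT.apply([s*.010,0,0])
    up=p.copy();up[2]=.25
    bot.move_linear(up,o,vel=.25)
    bot.move_linear(p,vel=.12)
    for th in np.linspace(th0,.12,9):
        h=bot.move_linear(pose(th),vel=.08,guard=20)
        if h: print("hit at",th,read_state()["wrist_force"])
    q=pose(0);q[2]=.078
    h=bot.move_linear(q,vel=.03,guard=22)
    st=read_state();print("press",h,st["tcp_pos"],st["wrist_force"],st["time_s"])
    bot.sleep(.2)
    q[2]=.24;bot.move_linear(q,vel=.2)
E
python3 - <<'E'
from cover import *
bot.open_jaws();p=read_state()["tcp_pos"];bot.move_linear([p[0],p[1],.25],vel=.15)
print([ik(T(x,0,z),down(Y+np.pi/2)) is not None for x,z in((-125,250),(-125,165),(125,165),(23,78))])
bot.close_gripper(20)
cover(-1,1.43)
f=cams.grab_frame("scene");save(f,"s6",(250,90,530,300),2.5);print(read_state()["time_s"])
E
```

```text
[True, True, True, True]
press True [ 0.53198174 -0.0070562   0.09029891] [-6.69962555  0.55980154 15.05170808] 26.3833
27.5333
```

View pics/s6.png

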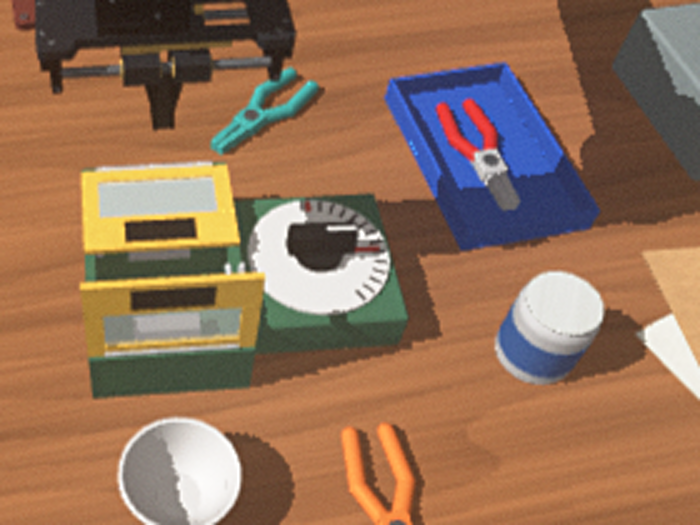

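```bash
python3 - <<'E'
from cover import *
cover(1,1.53)
bot.open_jaws()
bot.movep(T(-80,155,240),down(Y+np.pi/2))
f=cams.grab_frame("wrist");save(f,"w7",(60,0,560,330),1.5);np.save("w7.npy",f,allow_pickle=True)
print(proj(f,[T(0,155,54),T(0,155,93)])*1.5-[90,0],read_state()["time_s"])
E
```

```text
press True [ 0.58027583 -0.01196     0.09036952] [-4.18518981  1.03320159 11.5285824 ] 32.6167
[[395.88901633 388.92070529]
 [395.88589324 415.0680594 ]] 36.05
```

View pics/w7.png

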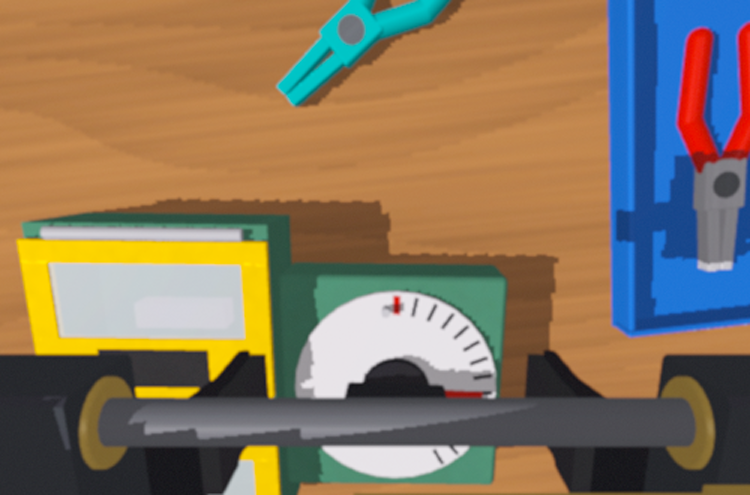

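```bash
python3 - <<'E'
from h import *
f=cams.grab_frame("top")
print(((proj(f,[T(0,155,60)]+[T(-70*np.cos(p),155+70*np.sin(p),60) for p in(1.5,1.6,1.7)])-[222,155])*5).round())
phi=1.62
a=np.pi/2-phi+Y
K=T(0,155,0)
bot.movep(K+[0,0,.16],down(a));print(read_state()["qpos"].round(2))
print(bot.move_linear(K+[0,0,.081],vel=.1,guard=8))
bot.close_gripper(20);s=read_state();print(s["width"]*87,s["wrist_force"],s["wrist_torque"],s["tcp_pos"])
d=0
while d<phi+.14:
    d+=.1 if d<1.35 else .05
    bot.movep(K+[0,0,.081],down(a+d));s=read_state()
    print(round(d,2),s["wrist_torque"].round(3),s["wrist_force"].round(1),round(s["time_s"],1))
    if abs(s["wrist_torque"][2])>.45: break
f=cams.grab_frame("wrist");save(f,"w8")
E
```

```text
[[180. 271.]
 [ 41. 270.]
 [ 42. 256.]
 [ 44. 242.]]
[-0.96  0.33  0.78  1.74 -0.25  1.17 -0.26]
False
19.889042492591358 [ 6.62776022 -0.58498508 -4.35614959] [-0.17663976 -1.26337894  0.01492376] [0.57355551 0.14440783 0.08121243]
0.1 [-0.157 -1.138  0.087] [ 5.6  0.1 -3.6] 39.6
0.2 [-0.11  -1.137  0.073] [ 6.4 -0.6 -3.9] 39.9
0.3 [-0.166 -1.077  0.068] [ 6.2 -1.2 -3.7] 40.1
0.4 [-0.227 -1.079  0.03 ] [ 5.8 -1.  -2.8] 40.4
0.5 [-0.243 -1.114  0.069] [ 5.5 -0.2 -2.7] 40.6
0.6 [-0.317 -1.063  0.091] [ 4.7 -1.3 -2.4] 40.9
0.7 [-0.387 -1.05   0.084] [ 4.9 -1.6 -2.4] 41.1
0.8 [-0.44  -1.11   0.047] [ 5.8 -1.5 -1.4] 41.4
0.9 [-0.544 -1.026  0.083] [ 4.3 -1.7 -1.2] 41.6
1.0 [-0.65  -0.964  0.1  ] [ 4.6 -3.1 -1.3] 41.9
1.1 [-0.775 -0.92   0.039] [ 5.1 -3.5 -0. ] 42.1
1.2 [-0.874 -0.897  0.069] [ 3.9 -3.9 -0. ] 42.4
1.3 [-0.973 -0.85   0.035] [ 3.6 -4.3  0.6] 42.6
1.4 [-1.    -0.833  0.045] [ 3.2 -4.   0.8] 42.9
1.45 [-1.026 -0.736  0.097] [ 3.7 -3.6  1.2] 43.1
1.5 [-1.03  -0.764  0.069] [ 3.7 -4.7  0.7] 43.4
1.55 [-1.111 -0.697  0.069] [ 3.6 -3.8  1.7] 43.6
1.6 [-1.097 -0.683  0.057] [ 3.2 -4.4  2.1] 43.9
1.65 [-1.184 -0.374 -0.379] [ 2.5 -5.6  2.4] 44.1
1.7 [-1.165  0.091 -0.321] [-0.9 -4.2  5.1] 44.4
1.75 [-1.203  0.491 -0.585] [-2.2 -6.1  5. ] 44.6
```

```bash
python3 - <<'E'
from h import *
bot.open_jaws();p=read_state()["tcp_pos"];bot.move_linear([p[0],p[1],.2],vel=.15)
bot.movep(T(-85,155,280),down(Y+np.pi/2))
f=cams.grab_frame("wrist");g=cams.grab_frame("scene")
save(f,"w9a",(60,60,560,310));save(g,"s9",(230,70,530,270))
a=cv2.imread("pics/w9a.png");b=cv2.resize(cv2.imread("pics/s9.png"),(500,333))
cv2.imwrite("pics/both9.png",np.vstack([a,b]));print(read_state()["time_s"])
E
```

```text
47.5167
```

View pics/both9.png

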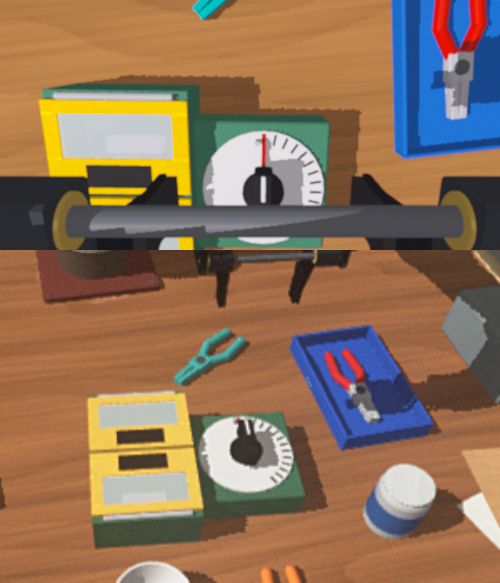

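The wrist view shows the red pointer at (263,150) on the zero mark. Both covers are shut, and the red pliers lie flat in the tray.

```bash
python3 -c "
from workcell import bot
print(bot.close_job())"
```

```text
the job is handed in; nothing more can be done
None
```

The job is handed in at about 48 s: the red pliers lie flat in the blue tray, both guard covers are shut, the peak pointer is at its zero stop, and the arm went nowhere near the drill, tub, tin or brush.

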